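# Click the bar-knob tube fitting home

### The arm

A 7-joint arm with a two-finger parallel gripper is mounted at the origin on a cart in front of the work surface, level with it; the furniture and walls round the work are solid. World frame = base frame: x ahead of the robot, y to its left, z up, the work surface at z = 0. Lengths are in m, angles in rad, forces in N, time in s.
With the tool pointing down it reaches from about 0.4 to 0.875 m from the base axis. Payload 6.5 kg.
Tool frame: the origin (TCP) lies where the fingers leave the gripper's body, on its centre line; the fingertips stand 73 mm ahead of it and the grasp point (between the pads) lies 54 mm ahead of it; x points along the fingers, y is the direction in which the jaws open and shut, and the axes are right-handed (so a half turn about x gives the same grasp; the last joint's range is limited). The gripper opens to 85 mm and grips with 20 to 120 N. Pads are 22 mm wide; open, the fingers measure 114 mm over their backs; the gripper's body (76 mm by 85 mm) begins 54 mm behind the grasp point. The pads swing forward as they close: fully open they stand 13 mm farther back than shut.
Start: joints at [-1.217, 0.536, -0.004, 1.538, 0.003, 1.067, -0.071], TCP at [0.265, 0.594, 0.304] pointing down, gripper open.
Joint ranges: [-2.7, 2.7], [-0.37, 2.16], [-1.27, 1.26], [0.24, 2.4], [-1.31, 4.45], [0.19, 1.91], [-2.76, 2.76]. Speed limits (rad/s): [2.39, 2.39, 3.14, 3.14, 3.14, 3.14, 3.14].

### API

Orientations are given as a rotation vector (axis times angle).
In Python, from workcell import manip gives the robot as it stands. The module is installed in compiled form; this text tells all that it offers.
- The arm moves only by the shell command python3 -m creep 'ROWS'. ROWS is JSON, a list of rows, each a list of 5 numbers: the finger opening in cm, from 0 to 8.54, then the shift along the tool's x, y, z in cm, then the turn about the tool's x in degrees. In form: [[fingers, x, y, z, spin], ...]. A call has 1 to 5 rows; each row is the pose to reach, as a shift and turn from the pose commanded when the call began, along the tool's axes at that moment; what a row does not reach only later rows make up. A row lasts 1/12 s, in which the tool goes at most 41.7 mm and 7.16 degrees, less where a joint would pass 70% of its speed; a pose out of reach is approached as far as the arm can. A call with a gripper value outside its range is refused whole. The fingers move at their own pace and stop on an object; the grip force is fixed at half the most. Time passes only in rows, so rows that repeat a pose let the fingers close. It gives the time, the measured TCP pose, the force and the opening at its end, in the units of the state.
- manip.state(): the state, without advancing time (a new reading comes with each control period).
- manip.capture(name): name is "scene" or "top" or "wrist"; returns a dict with "img" (480x640x3 uint8, red, green, blue), "depth" (480x640 float32, m along the optical axis (not along the pixel's ray), 0 where there is no reading), "fx", "fy", "cx", "cy" (pixels), "T" (4x4, takes a point from camera to world coordinates); the wrist camera has in their place "T_tool_cam" (4x4, takes a point from camera to tool coordinates, whose origin is the TCP and whose axes are the tool frame's). Camera axes: x right, y down, z forward; pixel columns grow to the right and rows downward; lengths in m; the calibration is good to about 2 mm. A picture is of the moment at which its call begins: read the wrist's pose just before it.
- manip.hand_in(): hands the job in, once; it reports no verdict.
The state is a dict: "t": time; "qpos": joint angles; "dq": joint speeds; "joint_torque": joint torques, N m; "eef_pos": TCP position; "orientation": TCP orientation; "wrist_force": force on the tool from outside, world axes, zero at the start; "torque": the same for the moment, N m; "width": finger opening in m.
Only numpy, scipy, OpenCV 4.12 (cv2) and the standard library are available. Lean on these libraries where they do the work, as an engineer would, in place of code of your own. Each camera call takes 0.05 s, during which the arm holds its last target.

### The job

Of the three small tube fittings on the bench, tighten the one whose knob is a single straight bar: turn its knob clockwise, seen from above, until it clicks past its detent and the bar stands square across the two tube stubs, then let go of it. Leave the knobs of the other two fittings, the cross and the round one, as they are.

Things in the scene. Friction and masses are not known exactly. Their poses are not given: they have to be found in the camera images.
- bar_grip (a point): Middle of the knob to turn: a straight black bar 48 long, 12 thick, 27 mm tall. This point is on the upright turning axis, half-way up the bar, 65.5 mm above the worktop. x along the bar, y across its thickness, z up; turns with it. Below: 40 mm square block (top 38 mm high) with a 22 mm collar (44 mm high) on a 60 mm plate fixed to the bench; two tube stubs reach 44 mm from the axis.
- bar_knob (a joint): Bar knob angle, rad, growing clockwise seen from above; starts at 0 to 0.3. It turns lightly to about 0.45, where a sprung detent pin begins to resist, with up to 0.17 N m; the pin is passed at 0.85 and then pushes the knob on to about 1.0; the hard stop is at 1.2, where the bar is square across the tube stubs. The brass pin in the block's side comes out 3 mm, then drops in at the click.
- cross_knob (a joint): Angle, rad, of the knob of another like fitting, to be left alone: the knob is a cross of two 48 mm black bars. Starts between 0 and 0.15; clockwise from above is positive.
- round_knob (a joint): Angle, rad, of the knob of the third like fitting, to be left alone: the knob is a round, ribbed black knob 39 mm across. Starts between 0 and 0.15; clockwise from above is positive.
Things that resemble listed ones, but are neither listed nor needed, are in the scene too. What is shaped like the part that bears cross_knob but blue is not meant.

How it is judged:
At the end, for the whole second after the job is handed in: The bar knob has clicked past its detent and rests within about 16 degrees of its stop (joint above 0.92 rad; stop at 1.2), at rest; the cross and round knobs are still below 0.45 rad (value of joint bar_knob above 0.92 rad and velocity of joint bar_knob between -0.1 and 0.1 rad/s and value of joint each of cross_knob, round_knob below 0.45 rad); the robot touches nothing.
It fails at once if the cross knob or the round knob is turned (above 0.45 rad) (value of joint any of cross_knob, round_knob above 0.45 rad).
It also fails if it takes over 32 s, if anything falls off the work surface, if the arm or the gripper's body presses on something with over 40 N, if the wrist force passes 120 N, or if a joint passes its speed limit or range.

## Working session

There is one attempt and no reset: what is moved stays moved. The work goes in short steps, Python scripts to look and compute and a shell command to move; the robot and the scene stay as the last step left them, time stands still between calls to the robot, and variables do not carry over. Pictures are saved under pics/ and viewed, and the job is handed in when it is done.

```bash
mkdir -p pics
cat > h.py <<'E'
import numpy as np,cv2
from workcell import manip
def save(c,n): cv2.imwrite('pics/'+n,cv2.cvtColor(c['img'],cv2.COLOR_RGB2BGR))
def plane(c,u,v,z,T=None):
    T=c['T'] if T is None else T
    d=T[:3,:3]@np.array([(u-c['cx'])/c['fx'],(v-c['cy'])/c['fy'],1]); o=T[:3,3]
    return o+d*(z-o[2])/d[2]
E
python3 - <<'E'
from h import *
s=manip.state(); print(s)
for n in ('scene','top'):
    c=manip.capture(n); save(c,n+'1.png'); np.savez(n+'1.npz',**c); print(n,c['T'].round(3),c['fx'])
E
```

```text
{'t': 0.0, 'qpos': array([-1.21718838,  0.53720907, -0.00443822,  1.53890664,  0.00261568,
        1.06726585, -0.0712305 ]), 'dq': array([-0.00054601, -0.00070969, -0.00176823,  0.00012571,  0.00078756,
        0.00042007,  0.00180194]), 'joint_torque': array([ 1.60565328e-04, -5.83410466e+01,  1.04851272e+00, -2.59100837e+01,
        1.23339077e-02,  9.62364458e-03,  1.44935660e-05]), 'eef_pos': array([0.26473242, 0.59308178, 0.30297211]), 'orientation': array([ 0.32785256,  1.54583506, -0.33064731]), 'wrist_force': array([-0.96136047, -0.6589172 ,  0.28622673]), 'torque': array([ 0.01714106, -0.03032316, -0.04051388]), 'width': 0.08543245804784724}
scene [[-0.588 -0.364  0.722 -0.177]
 [-0.808  0.277 -0.519  0.598]
 [-0.011 -0.889 -0.457  0.474]
 [ 0.     0.     0.     1.   ]] 526.4002455398304
top [[ 0.015 -0.981  0.192  0.313]
 [-1.    -0.017 -0.008  0.15 ]
 [ 0.011 -0.192 -0.981  0.923]
 [ 0.     0.     0.     1.   ]] 492.5364217126789
```

View pics/scene1.png

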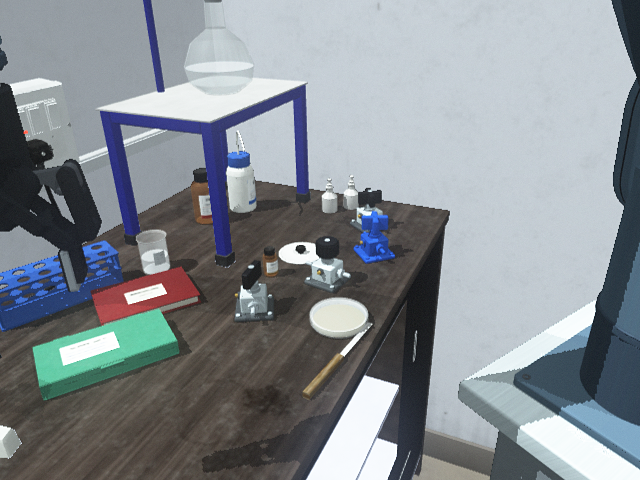

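View pics/top1.png

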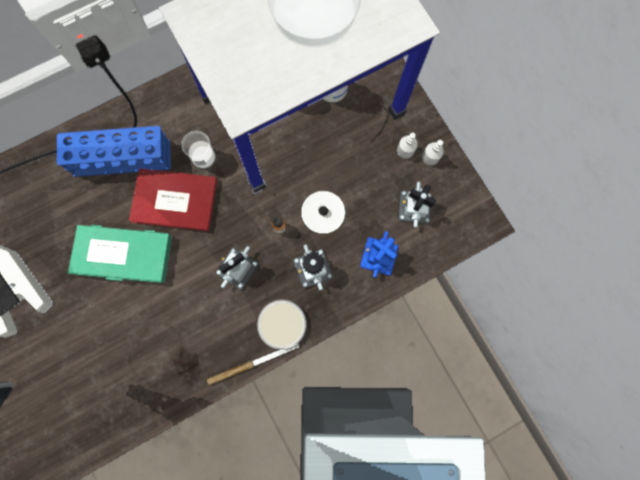

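Top view candidates: fitting at (238,266), apparently the bar; (312,265), the round one; (415,203), the cross; (380,255), a blue lookalike that isn't meant. There is also a stand with a leg ending at (257,187). I'll check the choice in a close crop.

Run:
```python
from h import *
a=cv2.imread('pics/top1.png'); b=cv2.imread('pics/scene1.png')
f=lambda i,x,y,w:cv2.resize(i[y:y+w,x:x+w],(390,390),interpolation=cv2.INTER_CUBIC)
cv2.imwrite('pics/crop1.png',np.hstack([f(a,205,233,65),f(b,220,250,75)]))
cv2.imwrite('pics/crop2.png',np.hstack([f(a,280,233,65),f(a,383,171,65)]))
c=dict(np.load('top1.npz'))
for n,u,v,z in (('bar',237,262,.079),('round',313,262,.079),('cross',420,195,.079),('blue',380,250,.079),('vial',279,226,.05),('legfoot',257,187,0),('dish',282,325,.015),('green',120,255,.03)):
    print(n,plane(c,u,v,z).round(3), c['depth'][v,u], )
```

```text
bar [0.448 0.281 0.079] 0.856904
round [0.45  0.149 0.079] 0.856437
cross [ 0.575 -0.04   0.079] 0.8793854
blue [0.474 0.032 0.079] 0.86217564
vial [0.52  0.212 0.05 ] 0.89795715
legfoot [0.61  0.261 0.   ] 0.9382358
dish [0.344 0.203 0.015] 0.8966527
green [0.465 0.503 0.03 ] 0.9096976
```

View pics/crop1.png

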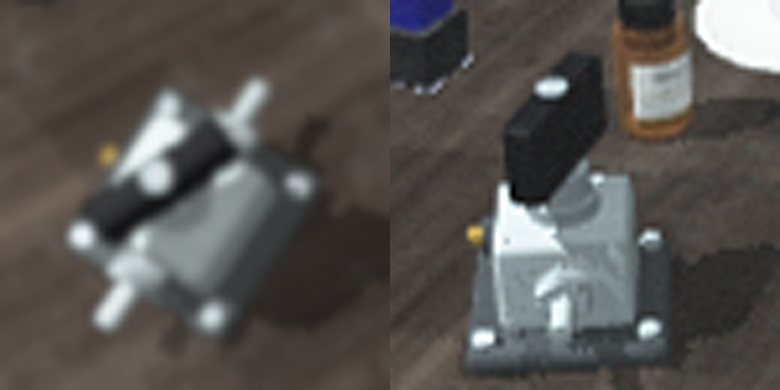

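View pics/crop2.png

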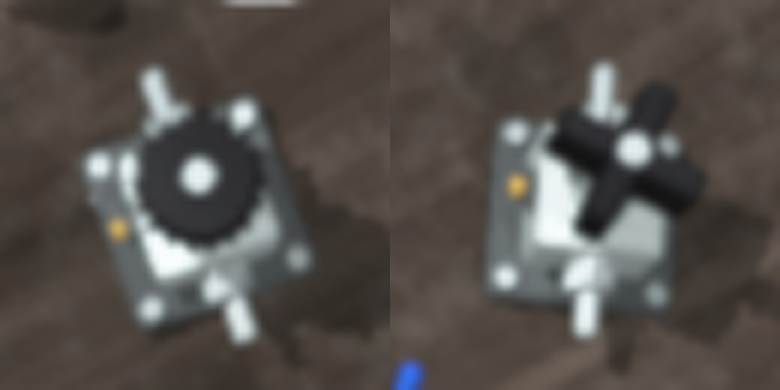

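The crops confirm it: the (238,266) fitting carries the single straight bar with a white dot at its middle, (312,265) is round and (415,203) is a cross. Next I measure the bar's axis and direction.

Run:
```python
from h import *
from scipy.spatial.transform import Rotation as R
c=dict(np.load('top1.npz'))
hsv=cv2.cvtColor(c['img'],cv2.COLOR_RGB2HSV); x0,y0=205,233
g=c['img'].max(2)[y0:y0+65,x0:x0+65]; dep=c['depth'][y0:y0+65,x0:x0+65]
m=(g<60).astype(np.uint8)
# height via depth
vv,uu=np.mgrid[y0:y0+65,x0:x0+65]
P=np.stack([(uu-c['cx'])/c['fx']*dep,(vv-c['cy'])/c['fy']*dep,dep],-1)@c['T'][:3,:3].T+c['T'][:3,3]
mm=(P[...,2]>.070)&(P[...,2]<.09)
print(mm.sum(), P[mm].min(0),P[mm].max(0))
p=P[mm][:,:2]; r=cv2.minAreaRect((p*1000).astype(np.float32)); print(r)
w,V=np.linalg.eigh(np.cov(p.T)); d=V[:,1]; print('dir deg',np.degrees(np.arctan2(d[1],d[0]))%180,p.mean(0))
print('dot',plane(c,231.2,262.5,.079))
a=plane(c,x0+110/6,y0+310/6,.02);b=plane(c,x0+255/6,y0+95/6,.02);e=b-a
print('stub',np.degrees(np.arctan2(e[1],e[0]))%180,(a+b)/2)
s=manip.state();Rt=R.from_rotvec(s['orientation']).as_matrix();print(Rt.round(3))
print('tool y deg',np.degrees(np.arctan2(Rt[1,1],Rt[0,1])))
t=np.array([.44,.29,.124]);print((Rt.T@(t-s['eef_pos']))*100)
```

```text
200 [0.43053489 0.27075788 0.07010871] [0.46489474 0.31364649 0.08351842]
((448.0760192871094, 292.1904602050781), (12.970129013061523, 47.72771072387695), 36.36601638793945)
dir deg 126.11370997588214 [0.44750124 0.29143431]
dot [0.44720996 0.29058053 0.079     ]
stub 148.5029041965613 [0.44898093 0.29210651 0.02      ]
[[-0.001  0.407  0.913]
 [-0.001  0.913 -0.407]
 [-1.    -0.002  0.   ]]
tool y deg 65.95446283481543
[ 17.94441463 -20.51562097  28.35751917]
```

Run:
```python
from h import *
c=dict(np.load('top1.npz'))
for u,v in ((240,135),(330,85),(430,38),(245,150),(258,186),(170,30),(110,140)):
    d=float(c['depth'][v,u]);print(u,v,(c['T']@[(u-c['cx'])/c['fx']*d,(v-c['cy'])/c['fy']*d,d,1])[:3].round(3))
s=manip.state()
from scipy.spatial.transform import Rotation as R
Rt=R.from_rotvec(s['orientation']).as_matrix()
print((Rt.T@(np.array([.448,.2915,.20])-s['eef_pos']))*100)
```

```text
240 135 [0.604 0.257 0.258]
330 85 [0.681 0.129 0.266]
430 38 [ 0.761 -0.02   0.265]
245 150 [0.605 0.257 0.2  ]
258 186 [0.605 0.256 0.022]
170 30 [0.877 0.421 0.103]
110 140 [0.676 0.529 0.062]
[ 10.34377526 -20.06439918  29.0277281 ]
```

```bash
python3 -m creep '[[8.5,0.5,-2,2.9,6],[8.5,1,-4,5.8,12],[8.5,2,-6,8.7,18],[8.5,3,-8,11.6,24],[8.5,4,-10,14.5,30]]'
python3 - <<'E'
from h import *
from scipy.spatial.transform import Rotation as R
s=manip.state();Rt=R.from_rotvec(s['orientation']).as_matrix()
print(s['eef_pos'],s['qpos'].round(2),np.degrees(np.arctan2(Rt[1,1],Rt[0,1])),(Rt.T@(np.array([.448,.2915,.20])-s['eef_pos']))*100)
E
```

```text
t: 0.52
eef_pos: [0.3571, 0.4414, 0.2633]
orientation: [0.74, 1.441, -0.74]
wrist_force: [0.7, 0.9, 0.1]
width: 0.0848
[0.35710562 0.44141298 0.26333424] [-1.07  0.45  0.14  1.8  -0.07  0.9  -0.28] 35.65563523420576 [ 6.33626744 -1.35176319 17.47837597]
```

```bash
python3 -m creep '[[8.5,1.2,-0.3,3.5,0],[8.5,2.4,-0.6,7,0],[8.5,3.6,-0.9,10.5,0],[8.5,5,-1.1,14,0],[8.5,6,-1.3,17.5,0]]'
python3 - <<'E'
from h import *
from scipy.spatial.transform import Rotation as R
s=manip.state();Rt=R.from_rotvec(s['orientation']).as_matrix()
c=manip.capture('wrist'); save(c,'w1.png')
s=manip.state();np.savez('w1.npz',pos=s['eef_pos'],Rt=Rt,**c)
print(s['eef_pos'],s['qpos'].round(2),np.degrees(np.arctan2(Rt[1,1],Rt[0,1])),c['T_tool_cam'].round(3))
E
```

```text
t: 0.93
eef_pos: [0.4489, 0.292, 0.2027]
orientation: [0.735, 1.443, -0.737]
wrist_force: [1.2, -0.2, -0.2]
width: 0.0853
[0.45280345 0.28375011 0.2013996 ] [-0.77  0.49  0.16  1.93 -0.1   0.74  0.07] 35.966039396989636 [[-0.    -0.28   0.96  -0.07 ]
 [ 1.     0.     0.     0.001]
 [-0.     0.96   0.28  -0.07 ]
 [ 0.     0.     0.     1.   ]]
```

View pics/w1.png

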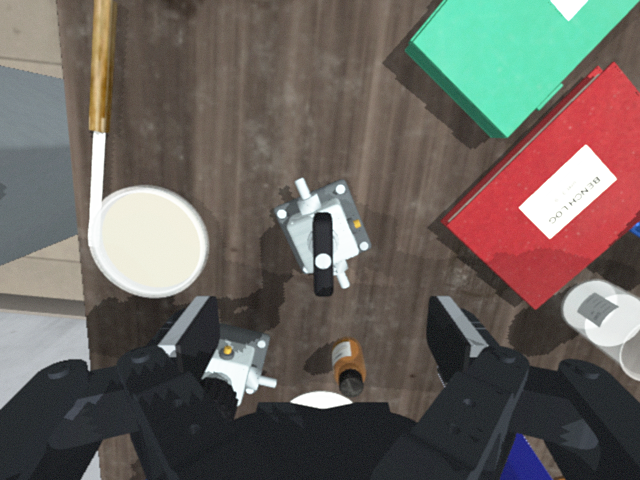

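The wrist picture shows the bar near (323,255) upright in the image, with its dot at (323,262), the round fitting at (235,365) beside the left finger, and the vial at (348,368). The arm was still moving at that moment, so I measure again once it has settled.

```bash
cat > wm.py <<'E'
from h import *
import sys
from scipy.spatial.transform import Rotation as R
for k in range(3): manip.capture('top')
s=manip.state(); c=manip.capture('wrist'); save(c,sys.argv[1])
Rt=R.from_rotvec(s['orientation']).as_matrix()
A=np.eye(4);A[:3,:3]=Rt;A[:3,3]=s['eef_pos'];T=A@c['T_tool_cam']
d=c['depth'];vv,uu=np.mgrid[0:480,0:640]
P=np.stack([(uu-c['cx'])/c['fx']*d,(vv-c['cy'])/c['fy']*d,d],-1)@T[:3,:3].T+T[:3,3]
m=(P[...,2]>.068)&(P[...,2]<.09)&(np.hypot(P[...,0]-.448,P[...,1]-.2915)<.035)
r=cv2.minAreaRect((P[m][:,:2]*1000).astype(np.float32));print(m.sum(),r, 'ztop',np.percentile(P[m][:,2],[5,50,95]))
w,V=np.linalg.eigh(np.cov(P[m][:,:2].T));v=V[:,1];print('bar deg',np.degrees(np.arctan2(v[1],v[0]))%180,P[m].mean(0))
g=c['img'];dot=m&(g.min(2)>150);print('dot',dot.sum(),P[dot].mean(0) if dot.any() else None, uu[dot].mean(),vv[dot].mean())
print('tool y deg',np.degrees(np.arctan2(Rt[1,1],Rt[0,1])),s['eef_pos'].round(4),s['t'],s['dq'].round(3),s['qpos'].round(2))
cen=np.array([*P[m].mean(0)[:2],.122]);print('to go cm',(Rt.T@(cen-s['eef_pos']))*100)
E
python3 wm.py w2.png
```

```text
1584 ((449.6874084472656, 292.11322021484375), (11.996925354003906, 47.898231506347656), 37.09776306152344) ztop [0.07583722 0.07858983 0.07997033]
bar deg 127.0896438558693 [0.4484853  0.29380766 0.07828498]
dot 199 [0.44977023 0.2923206  0.07937415] 321.88442211055275 260.1959798994975
tool y deg 35.79687262445381 [0.4491 0.2927 0.2034] 1.1333 [-0.041 -0.009 -0.035 -0.016 -0.005  0.001 -0.005] [-0.78  0.48  0.15  1.93 -0.11  0.74  0.06]
to go cm [ 8.14270836  0.02531796 -0.12524135]
```

```bash
python3 -m creep '[[8.5,2.5,0,-0.05,-1],[8.5,5,0,-0.05,-1],[8.5,7,0,-0.05,-1],[8.5,8.1,0,-0.05,-1],[8.5,8.1,0,-0.05,-1]]'; python3 -m creep '[[5,0,0,0,0],[3,0,0,0,0],[2,0,0,0,0],[2,0,0,0,0],[2,0,0,0,0]]'; python3 wm.py w3.png
```

```text
t: 1.6
eef_pos: [0.4466, 0.295, 0.1211]
orientation: [0.718, 1.45, -0.723]
wrist_force: [0.2, 0.5, 0.7]
width: 0.0846
t: 2.02
eef_pos: [0.4489, 0.2945, 0.1237]
orientation: [0.723, 1.447, -0.721]
wrist_force: [0.4, -0.2, 0.4]
width: 0.0248
6603 ((446.2121276855469, 292.6954040527344), (40.46368408203125, 44.4505500793457), 2.702770233154297) ztop [0.07054633 0.0787104  0.08808615]
bar deg 125.72392955840643 [0.44722969 0.29629893 0.07911487]
dot 235 [0.44488101 0.29777273 0.08259055] 317.6212765957447 325.97872340425533
tool y deg 36.94270560128487 [0.4486 0.2942 0.1232] 2.1667 [-0.001  0.004 -0.002 -0.    -0.002 -0.005  0.   ] [-0.76  0.62  0.12  1.96 -0.13  0.57  0.09]
to go cm [ 0.12003229  0.01969191 -0.24703221]
```

View pics/w3.png

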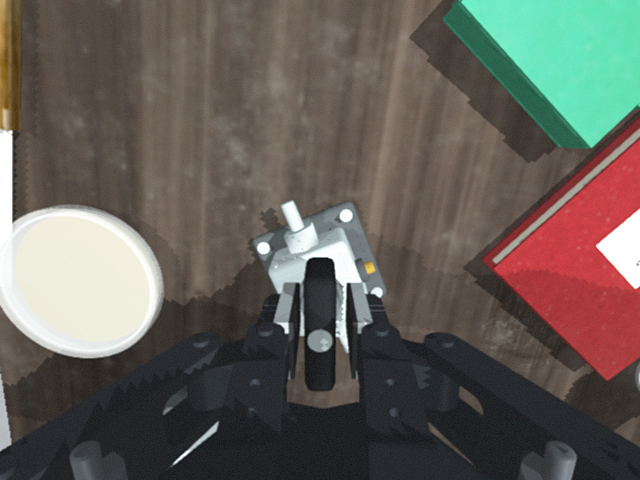

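The bar stands between the pads, with its dot at (320,340) and the brass pin at (369,268). The pads are about 2 mm off axis along the bar, so I correct that and close.

```bash
python3 -m creep '[[1.6,0,0,0.1,0],[1.0,0,0,0.23,0],[0.6,0,0,0.23,0],[0.4,0,0,0.23,0],[0.4,0,0,0.23,0]]';python3 -m creep '[[0.4,0,0,0,5],[0.4,0,0,0,10],[0.4,0,0,0,15],[0.4,0,0,0,20],[0.4,0,0,0,25]]'
python3 - <<'E'
from h import *
s=manip.state();print(s['torque'],s['qpos'].round(2),s['eef_pos'])
E
```

```text
t: 2.63
eef_pos: [0.4481, 0.2935, 0.1232]
orientation: [0.721, 1.451, -0.722]
wrist_force: [-7.0, 0.5, 7.2]
width: 0.0127
t: 3.05
eef_pos: [0.4485, 0.2936, 0.1233]
orientation: [1.056, 1.302, -1.057]
wrist_force: [-5.7, 1.0, 7.2]
width: 0.0126
[0.40185527 1.21759631 0.04527883] [-0.84  0.63  0.23  1.96 -0.25  0.58 -0.23] [0.44853783 0.2936169  0.12326722]
```

```bash
python3 -m creep '[[0.4,0,0,0,5],[0.4,0,0,0,10],[0.4,0,0,0,15],[0.4,0,0,0,20],[0.4,0,0,0,25]]';python3 -m creep '[[0.4,0,0,0,4],[0.4,0,0,0,8],[0.4,0,0,0,10],[0.4,0,0,0,10],[0.4,0,0,0,10]]'; python3 wm.py w4.png
python3 - <<'E'
from h import *
s=manip.state();print(s['torque'],s['wrist_force'],s['qpos'].round(2),s['eef_pos'])
save(manip.capture('top'),'top4.png')
E
```

```text
t: 3.47
eef_pos: [0.449, 0.2936, 0.1233]
orientation: [1.377, 1.093, -1.378]
wrist_force: [-3.8, 0.8, 6.5]
width: 0.012
t: 3.88
eef_pos: [0.4491, 0.2936, 0.1233]
orientation: [1.499, 0.994, -1.499]
wrist_force: [-3.4, 2.1, 6.6]
width: 0.0121
6308 ((450.2623291015625, 292.6786193847656), (40.24085998535156, 39.72813415527344), 19.756227493286133) ztop [0.07078888 0.07870919 0.08799652]
bar deg 65.92592967016358 [0.45217106 0.29669489 0.07910164]
dot 1325 [0.4532277  0.29892594 0.07976561] 322.6045283018868 321.8022641509434
tool y deg -23.007533001881473 [0.4492 0.2935 0.1233] 4.0333 [ 0.002  0.    -0.001  0.001  0.     0.002 -0.001] [-0.96  0.65  0.39  1.97 -0.42  0.6  -0.69]
to go cm [ 0.12984404  0.15380828 -0.40983711]
[ 0.33825778  0.92045178 -0.08489311] [-3.13256718  2.26321369  7.09853517] [-0.96  0.65  0.39  1.97 -0.42  0.6  -0.69] [0.44916599 0.29350884 0.12329551]
```

View pics/w4.png

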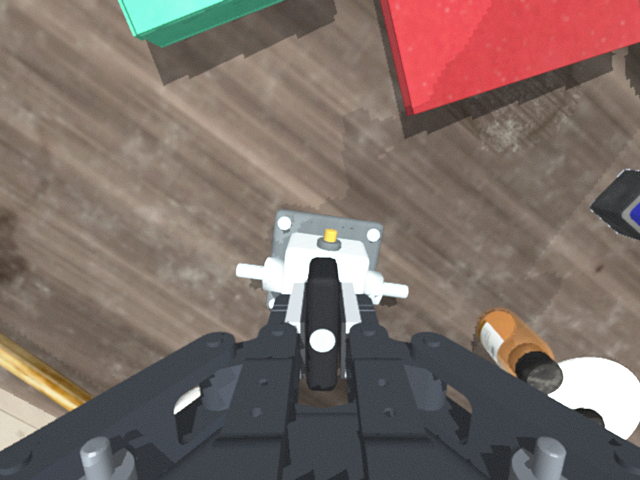

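The bar is now upright at column 322 and the stubs run from (240,270) to (405,290), so it is about 7° from square, or roughly 1.08 rad. I'll add 4°, release and rise.

```bash
python3 -m creep '[[0.4,0,0,0,2],[0.4,0,0,0,4],[0.4,0,0,0,4],[0.4,0,0,0,4],[0.4,0,0,0,4]]'; python3 -m creep '[[3,0,0,0,0],[4,0,0,0,0],[5,0,0,0,0],[5,0,0,0,0],[5,0,0,0,0]]'; python3 -m creep '[[6,-1.5,0,0,0],[6,-4,0,0,0],[6,-7,0,0,0],[6,-9,0,0,0],[6,-9,0,0,0]]'; python3 wm.py w5.png
```

```text
t: 4.55
eef_pos: [0.4492, 0.2935, 0.1233]
orientation: [1.548, 0.95, -1.548]
wrist_force: [-3.5, 1.2, 6.0]
width: 0.0122
t: 4.97
eef_pos: [0.4501, 0.2922, 0.1228]
orientation: [1.548, 0.947, -1.548]
wrist_force: [0.1, -0.7, 0.5]
width: 0.0496
t: 5.38
eef_pos: [0.452, 0.2933, 0.2167]
orientation: [1.555, 0.948, -1.542]
wrist_force: [-0.0, 0.5, -0.2]
width: 0.0603
1456 ((450.3431396484375, 292.5672912597656), (47.277462005615234, 12.003435134887695), 60.90835952758789) ztop [0.07580148 0.07861799 0.07997993]
bar deg 61.17899538873313 [0.45112268 0.29403902 0.07828375]
dot 195 [0.45019308 0.29359346 0.07913366] 319.77435897435896 254.07692307692307
tool y deg -27.043261201354316 [0.4496 0.2923 0.2125] 5.5333 [ 0.006  0.018 -0.009  0.012 -0.002 -0.001 -0.001] [-1.05  0.51  0.51  1.94 -0.35  0.78 -0.82]
to go cm [ 9.04785466  0.06302489 -0.22660943]
```

View pics/w5.png

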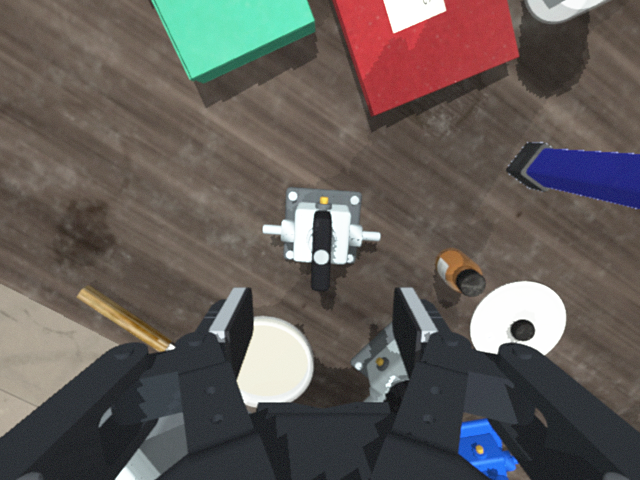

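The released bar stands at (321,250), almost square to the stubs (264,229)–(380,237). It has turned about 66°, or 1.15 rad. Last look at the other knobs and at whether the bar is at rest.

```bash
python3 wm.py w6.png
python3 - <<'E'
from h import *
c=manip.capture('top'); save(c,'top6.png')
a=cv2.imread('pics/top1.png');b=cv2.imread('pics/top6.png')
f=lambda i,x,y,w:cv2.resize(i[y:y+w,x:x+w],(290,290),interpolation=cv2.INTER_CUBIC)
cv2.imwrite('pics/cmp.png',np.vstack([np.hstack([f(i,280,233,65),f(i,383,171,65)]) for i in (a,b)]))
print(manip.state()['wrist_force'])
E
```

```text
1473 ((450.1581726074219, 292.2748107910156), (47.70011901855469, 11.944472312927246), 60.98811340332031) ztop [0.07579258 0.07859016 0.08002218]
bar deg 61.10131444832811 [0.4510502  0.29393755 0.07827336]
dot 193 [0.45016601 0.29343364 0.07921486] 319.9222797927461 253.78756476683938
tool y deg -27.059111340688332 [0.4494 0.292  0.2119] 5.7333 [ 0.002 -0.002  0.002 -0.004  0.001  0.001 -0.003] [-1.05  0.51  0.51  1.94 -0.35  0.78 -0.82]
to go cm [ 8.98654598  0.06451977 -0.2649522 ]
[ 0.0555173  -0.29375788  0.31277036]
```

View pics/cmp.png

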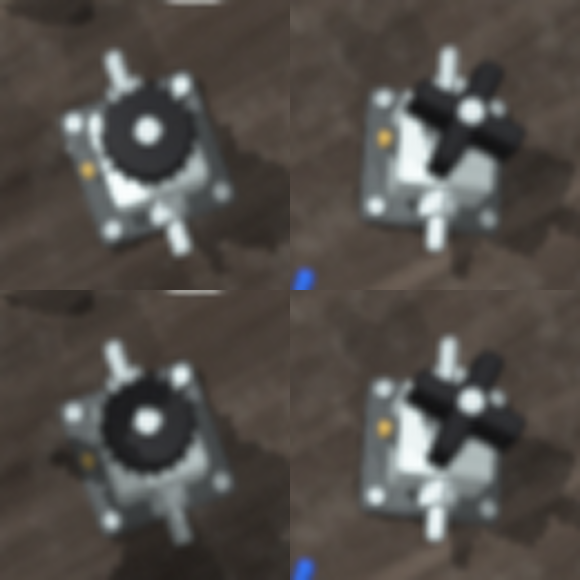

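The round and cross knobs look the same before (top row) and after (bottom row). The bar is at rest and the hand is clear, so I hand in.

```bash
python3 -c "
from workcell import manip
print(manip.hand_in())"
```

```text
the job is handed in; nothing more can be done
None
```

I gripped the straight-bar knob across its thickness, turned it about 64° clockwise past the detent, let go and rose 9 cm, then handed in at about 6 s of the 32 s allowed.

**Bar knob:** The wrist camera measured a turn of 66° (about 1.15 rad), to roughly 4° short of square with the tube stubs. Two looks after release agreed within 0.1°, so it is at rest.

**Other checks:** The cross and round knobs look unchanged in the top view, and the wrist force was near zero with the hand clear.

**What disagreed or was not checked:**
- The bar's starting angle came out between about 0.02 and 0.17 rad in rough stub measurements, and either value leaves the knob past the 0.92 rad limit.
- I inferred the click from the angle. I did not check the pin's 3 mm travel separately.

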